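# Wipe down the soldering board

## Robot

A 6-joint arm with a two-finger parallel gripper is mounted at the origin on the work surface. World frame = base frame: x ahead of the robot, y to its left, z up, the work surface at z = 0. Lengths are in mm, angles in rad, forces in N, time in s.
With the tool pointing down it reaches from about 250 to 775 mm from the base axis. Payload 4 kg.
Tool frame: the origin (TCP) lies midway between the tips of the shut fingers; the grasp point (between the pads) lies 19 mm behind it; z points along the fingers, y is the line along which they close (so a half turn about z gives the same grasp; the last joint's range is limited). The gripper opens to 94 mm and grips with 3 to 60 N. Pads are 16 mm wide; open, the fingers measure 119 mm over their backs; the gripper's body (75 mm by 177 mm) begins 78 mm behind the grasp point.
Start: joints at [-1.212, 0.087, 1.371, -0, 1.684, -0.103], TCP at [245.059, -492.409, 205.506] pointing down, gripper open.
Joint ranges: [-3.1, 3.1], [-0.76, 2.03], [0.27, 2.55], [-1.08, 4.22], [0.17, 2.65], [-2.57, 2.57]. Speed limits (rad/s): [2.79, 2.79, 3.14, 3.14, 3.14, 3.14].

## Interface

Orientations are given as a unit quaternion [x, y, z, w].
In Python, from plant import robot gives the robot as it stands. The module is installed in compiled form; this text tells all that it offers.
- The arm moves only by the tool drive_tool, never from a script. Its argument "motion" is a list of rows, each a list of 6 numbers: the shift along the world's x, y, z in cm, then the turn, a rotation vector about the world's x, y, z in degrees. In form: [[x, y, z, ax, ay, az], ...]. A call has 1 to 10 rows; each row shifts and turns the commanded pose from where the row before left it; what a row does not reach is not made up. A row lasts 1/8 s, in which the tool goes at most 62.5 mm and 10.7 degrees, less where a joint would pass 70% of its speed; a pose out of reach is approached as far as the arm can. A call with a gripper value outside its range is refused whole. "claw" is the opening, from 0 (shut) to 1 (fully open), set as the call begins (left out, the last holds). The fingers move at their own pace and stop on an object; the grip force is fixed at half the most. Time passes only in rows, so rows that do not move let the fingers close. It gives the time, the measured TCP pose, the force, the opening and the grip force at its end, in the units of the state.
- robot.get_obs(): the state, without advancing time (a new reading comes with each control period).
- robot.read_camera(name): name is "scene" or "top" or "wrist"; returns the picture (480x640x3 uint8, blue, green, red); there is no depth.
- robot.camera_info(name): a dict with "mtx" (3x3 intrinsics, pixels), "extrinsics" (4x4, takes a point from camera to world coordinates); the wrist camera has in their place "mount" (4x4, takes a point from camera to tool coordinates, whose origin is the TCP and whose axes are the flange's). Camera axes: x right, y up, looking along -z (the intrinsics and any distortion apply to the point x, -y, -z); pixel columns grow to the right and rows downward; lengths in mm; the calibration is good to about 2 mm. A picture is of the moment at which its call begins: read the wrist's pose just before it. camera_info takes no time and is no camera call.
- robot.hand_in(): hands the job in; it is judged then, once.
Trained networks look in the newest picture that a camera, given by its name, has taken for a name from the list of things; names that differ only in an ending like _2 or _b are one class to them, and where a whole thing is asked for, a point or a joint stands for the part that bears it (a point fixed in the world has none). Each returns a list of dicts, best first, with "p" (0 to 1); they miss things now and then, are a little off and sometimes report something else, mostly with a low value. They report only what shows in the picture. A call takes as long as a camera call.
- robot.spot_in(label, camera): "at" ([x, y, z] in mm, in world coordinates, good to about 4 mm: the middle of the surface that is visible of it).
The state is a dict: "clock": time; "qpos": joint angles; "qd": joint speeds; "tau": joint torques, N m; "ee_pos": TCP position; "tcp_rot": TCP orientation; "force": force on the tool from outside, world axes, zero at the start; "torque": the same for the moment, N m; "opening": opening from 0.0 (shut) to 1.0 (fully open); "grasp_force": force on a finger pad.
Only numpy, scipy, OpenCV 4.12 (cv2) and the standard library are available. Lean on these libraries where they do the work, as an engineer would, in place of code of your own. Each camera call takes 0.05 s, during which the arm holds its last target. There are 200 camera calls.

## Task

Wipe down the soldering board. First lift the firebrick blocks off it into the empty steel tray; then take the scraper block and wipe every loose chip off the open side of the board into the scrap box (the chips are sharp: move them with the scraper only, never touch them with the gripper). Finally stand the scraper flat back in its rest, push the scrap box lid fully shut and set the bricks back on the clean board, not stacked, leaving the other things on the bench where they are.

Things in the scene. Friction and masses are not known exactly. Their poses are not given: they have to be found in the camera images.
- board: Fixed soldering board: pale heat-proof slab set in a low steel stand. Origin: centre of the underside on the bench; z up. Flat top 85 mm above the bench, usable from x = -120 to +120 mm and y = -140 to +140 mm in its own frame. A steel kerb 8 mm thick, 16 mm above the top, runs along its -x, +x and +y sides; the -y side is open, without kerb, and drops into the scrap box.
- scrap_box: Fixed grey sheet-metal scrap box along the board's open side (3 mm gap), its rim 5 mm below the board's top. Outside 140 mm (own x) x 256 mm (own y) x 80 mm high, walls and floor 5 mm. Origin: centre of the underside; its +x points away from the board, and its -x wall is next to the board.
- scrap_lid (a joint): Hinge angle of the scrap box's flat steel lid (140 x 256 x 8 mm): 0 is shut, lying on the rim; it starts open, standing up at 1.5 to 1.75 rad (stop at 1.8) on the side away from the board. Stiff hinge: stays where it is left, about 2 N at the free edge moves it, so it must be pushed all the way down.
- scrap_lid_hinge (a point): Middle of the lid's hinge line (the line runs along the scrap box's y), at the top of the rim away from the board, at the lid's underside; the lid reaches 140 mm from it.
- scrap_lid_handle (a point): Black knob on the lid's outer face, 28 mm diameter, standing 43 mm out from that face, 110 mm from the hinge, mid-width; this point is on its axis, 35 mm out from the face.
- brick_tray: Fixed empty dark steel tray, outside 250 mm (own x) x 150 mm (own y) x 30 mm high, walls and floor 5 mm. Origin: centre of the underside. Two bricks fit side by side, each with its length along the tray's y, 62 mm either side of the middle.
- scraper_rest: Fixed plywood rest of the scraper block: shallow tray, outside 170 mm (own x) x 90 mm (own y) x 17 mm high, walls and floor 5 mm. Origin: centre of the underside.
- scraper: Scraper block, loose, about 0.3 kg: steel block 130 mm (own x, the wiping width) x 50 mm (own y) x 30 mm high, flat underside; centred on it a dark wooden grip, 60 mm (x) x 28 mm (y), from 30 to 90 mm above the underside. Origin: centre of the underside; z up through the grip. Starts standing in its rest.
- brick1: Firebrick block, loose, terracotta, about 0.3 kg: 50 mm (own x) x 90 mm (own y) x 60 mm high, starts on the board. Origin: centre of the underside. May be absent.
- brick1_center (a point): Centre of brick1, 30 mm above its origin along its z.
- brick2: Firebrick block, loose, terracotta, about 0.3 kg: 50 mm (own x) x 90 mm (own y) x 60 mm high, starts on the board. Origin: centre of the underside. May be absent.
- brick2_center (a point): Centre of brick2, 30 mm above its origin along its z.
- chip1: Loose sharp firebrick chip, terracotta, about 54 x 36 mm across and 16 mm thick, 50 g, starts lying flat on the board. Origin: centre of its underside. May be absent.
- chip2: Loose sharp firebrick chip, terracotta, about 54 x 36 mm across and 16 mm thick, 50 g, starts lying flat on the board. Origin: centre of its underside. May be absent.
- chip3: Loose sharp firebrick chip, terracotta, about 54 x 36 mm across and 16 mm thick, 50 g, starts lying flat on the board. Origin: centre of its underside. May be absent.
- chip4: Loose sharp firebrick chip, terracotta, about 54 x 36 mm across and 16 mm thick, 50 g, starts lying flat on the board. Origin: centre of its underside. May be absent.
- chip5: Loose sharp firebrick chip, terracotta, about 54 x 36 mm across and 16 mm thick, 50 g, starts lying flat on the board. Origin: centre of its underside. May be absent.
- chip6: Loose sharp firebrick chip, terracotta, about 54 x 36 mm across and 16 mm thick, 50 g, starts lying flat on the board. Origin: centre of its underside. May be absent.
- wash_bottle: Bystander, loose: clear plastic wash bottle with white cap, 64 mm diameter, 170 mm tall. Origin: centre of the underside.
- flux_jar: Bystander, loose: white lidded jar, 72 mm diameter, 85 mm tall. Origin: centre of the underside.
- glass_jar: Bystander, loose: open green glass jar, 100 mm diameter, 90 mm tall. Origin: centre of the underside.
- bench_block: Bystander, loose: square steel bench block, 70 x 70 x 40 mm. Origin: centre of the underside.
- pickle_can: Bystander, loose: plain aluminium can, 66 mm diameter, 90 mm tall. Origin: centre of the underside.

How it is judged (in metres and radians):
On the way, in this order (a step that is already met when the one before it is completed fails the run):
1. every firebrick lies in the brick tray (x of brick1_center in the frame of brick_tray between -0.115 and 0.115 m and y of brick1_center in the frame of brick_tray between -0.065 and 0.065 m and z of brick1_center in the frame of brick_tray between 0.01 and 0.062 m and x of brick2_center in the frame of brick_tray between -0.115 and 0.115 m and y of brick2_center in the frame of brick_tray between -0.065 and 0.065 m and z of brick2_center in the frame of brick_tray between 0.01 and 0.062 m), for 0.2 s.
2. the scraper block is brought down onto the board (x of scraper in the frame of board between -0.13 and 0.13 m and y of scraper in the frame of board between -0.16 and 0.16 m and z of scraper in the frame of board between 0.07 and 0.1 m), for 0.1 s.
3. every chip is in the scrap box (x of chip1 in the frame of scrap_box between -0.069 and 0.069 m and y of chip1 in the frame of scrap_box between -0.127 and 0.127 m and z of chip1 in the frame of scrap_box between -0.002 and 0.078 m and x of chip2 in the frame of scrap_box between -0.069 and 0.069 m and y of chip2 in the frame of scrap_box between -0.127 and 0.127 m and z of chip2 in the frame of scrap_box between -0.002 and 0.078 m and x of chip3 in the frame of scrap_box between -0.069 and 0.069 m and y of chip3 in the frame of scrap_box between -0.127 and 0.127 m and z of chip3 in the frame of scrap_box between -0.002 and 0.078 m and x of chip4 in the frame of scrap_box between -0.069 and 0.069 m and y of chip4 in the frame of scrap_box between -0.127 and 0.127 m and z of chip4 in the frame of scrap_box between -0.002 and 0.078 m and x of chip5 in the frame of scrap_box between -0.069 and 0.069 m and y of chip5 in the frame of scrap_box between -0.127 and 0.127 m and z of chip5 in the frame of scrap_box between -0.002 and 0.078 m and x of chip6 in the frame of scrap_box between -0.069 and 0.069 m and y of chip6 in the frame of scrap_box between -0.127 and 0.127 m and z of chip6 in the frame of scrap_box between -0.002 and 0.078 m), for 0.3 s.
At the end, for the whole second after the job is handed in: Every brick at rest back on top of the board (its centre within the board, not on another brick), every chip inside the scrap box below its rim, the scraper at rest standing flat in its rest (tilt under 0.1 rad), and the lid shut to within 0.06 rad (all of step 3 and x of brick1_center in the frame of board between -0.115 and 0.115 m and y of brick1_center in the frame of board between -0.13 and 0.13 m and z of brick1_center in the frame of board between 0.1 and 0.137 m and x of brick2_center in the frame of board between -0.115 and 0.115 m and y of brick2_center in the frame of board between -0.13 and 0.13 m and z of brick2_center in the frame of board between 0.1 and 0.137 m and linear speed of each of brick1, brick2, scraper below 0.02 m/s and x of scraper in the frame of scraper_rest between -0.03 and 0.03 m and y of scraper in the frame of scraper_rest between -0.03 and 0.03 m and z of scraper in the frame of scraper_rest between 0 and 0.012 m and angle between scraper's own z axis and vertical below 0.1 rad and value of joint scrap_lid below 0.06 rad); the robot touches nothing.
It fails at once if a chip is touched by the gripper's fingers (contact force between the fingers and chip1 above 1 N or contact force between the fingers and chip2 above 1 N or contact force between the fingers and chip3 above 1 N or contact force between the fingers and chip4 above 1 N or contact force between the fingers and chip5 above 1 N or contact force between the fingers and chip6 above 1 N).
It fails at once if a bystander is shifted by more than 40 mm (distance of any of wash_bottle, flux_jar, glass_jar, bench_block, pickle_can from where it was at the start of the episode above 0.04 m).
Of brick1, brick2 only 1 to 2 are there at a start; the rules pass over those that are not, and their reading is None.
Of chip1, chip2, chip3, chip4, chip5, chip6 only 3 to 6 are there at a start; the rules pass over those that are not, and their reading is None.
At some moment in a run one of scraper, chip1, chip2, chip3, chip4, chip5, chip6 may be knocked a few centimetres aside while the robot is not near it.
Once in a run the grip may slacken for a moment while it holds something.
It also fails if it takes over 210 s, if anything falls off the work surface, if the arm or the gripper's body presses on something with over 40 N, if the wrist force passes 120 N, or if a joint passes its speed limit or range.

## Working session

There is one attempt and no reset: what is moved stays moved. The work goes in short steps, Python scripts to look and compute and a tool call to move; the robot and the scene stay as the last step left them, time stands still between calls to the robot, and variables do not carry over. Pictures are saved under pics/ and viewed, at most 14 in all, crops included, and the job is handed in when it is done.

Besides the shell and the picture viewer there is one more tool, called after "Emit:" as name([rows], argument=value, ...), one row to a line, values as JSON. drive_tool: Moves the arm, as the interface text tells. Its arguments: {"type":"object","properties":{"motion":{"type":"array"},"claw":{"type":"number"}},"required":["motion"]}

```bash
mkdir -p pics; cat > h.py <<'E'
import numpy as np, cv2
from plant import robot
def K(n):
    i=robot.camera_info(n); return np.array(i["mtx"]),np.array(i.get("extrinsics",i.get("mount")))
def proj(n,P):
    m,E=K(n); p=np.linalg.inv(E)@np.append(P,1); return (m@(np.array([p[0],-p[1],-p[2]])/-p[2]))[:2]
def ray(n,uv):
    m,E=K(n); d=np.linalg.inv(m)@[uv[0],uv[1],1]; return E[:3,3],E[:3,:3]@[d[0],-d[1],-d[2]]
def atz(n,uv,z):
    o,d=ray(n,uv); return o+d*(z-o[2])/d[2]
E
python3 - <<'E'
from h import *
for c in("scene","top"):
    cv2.imwrite(f"pics/{c}0.png",robot.read_camera(c)); print(c,robot.camera_info(c))
    for l in "board scrap_box scrap_lid scrap_lid_hinge scrap_lid_handle brick_tray scraper_rest scraper brick1 chip1 wash_bottle flux_jar glass_jar bench_block pickle_can".split():
        print(l,[(np.round(d["at"]).astype(int).tolist(),round(d["p"],2),proj(c,d["at"]).astype(int).tolist()) for d in robot.spot_in(l,c)])
E
```

```text
scene {'mtx': array([[479.46409309,   0.        , 326.55277507],
       [  0.        , 479.46409309, 239.43227286],
       [  0.        ,   0.        ,   1.        ]]), 'extrinsics': array([[-5.37659535e-02, -8.19035538e-01,  5.71218005e-01,
         1.19601575e+03],
       [ 9.98451004e-01, -3.58968694e-02,  4.25089164e-02,
        -2.40511986e+00],
       [-1.43113751e-02,  5.72618723e-01,  8.19696885e-01,
         1.00867969e+03],
       [ 0.00000000e+00,  0.00000000e+00,  0.00000000e+00,
         1.00000000e+00]])}
board [([625, 34, 84], 0.76, [362, 267]), ([637, 126, 146], 0.67, [406, 258]), ([613, -242, 179], 0.25, [234, 234])]
scrap_box [([588, -201, 26], 0.62, [264, 263]), ([770, 118, 84], 0.41, [401, 328])]
scrap_lid [([613, -241, 175], 0.84, [235, 235])]
scrap_lid_hinge [([610, -248, 178], 0.82, [232, 233]), ([690, -367, 78], 0.6, [181, 286])]
scrap_lid_handle [([614, -242, 177], 0.63, [234, 235]), ([767, 120, 84], 0.52, [402, 327])]
brick_tray [([506, 346, 3], 0.61, [485, 248]), ([553, -415, 34], 0.38, [179, 246])]
scraper_rest [([568, -401, 5], 0.75, [186, 257])]
scraper 
[... 1600 characters left out ...]
er [([533, -412, 31], 0.82, [476, 255])]
brick1 [([506, 122, 142], 0.78, [223, 262]), ([620, 124, 148], 0.67, [223, 204])]
chip1 [([655, 30, 97], 0.88, [272, 191]), ([652, -52, 100], 0.75, [312, 193]), ([500, 12, 104], 0.68, [279, 266]), ([576, 29, 103], 0.64, [272, 229]), ([575, -66, 104], 0.59, [318, 230])]
wash_bottle [([761, -119, 118], 0.82, [346, 140]), ([671, -373, 86], 0.64, [465, 188])]
flux_jar [([742, 117, 83], 0.73, [233, 150]), ([502, 351, 5], 0.58, [128, 263]), ([598, -241, 182], 0.55, [410, 217])]
glass_jar [([714, 358, 42], 0.6, [123, 165])]
bench_block [([351, -222, 37], 0.66, [388, 338])]
pickle_can [([592, -243, 180], 0.74, [411, 220]), ([671, -375, 89], 0.62, [466, 188])]
```

View pics/scene0.png

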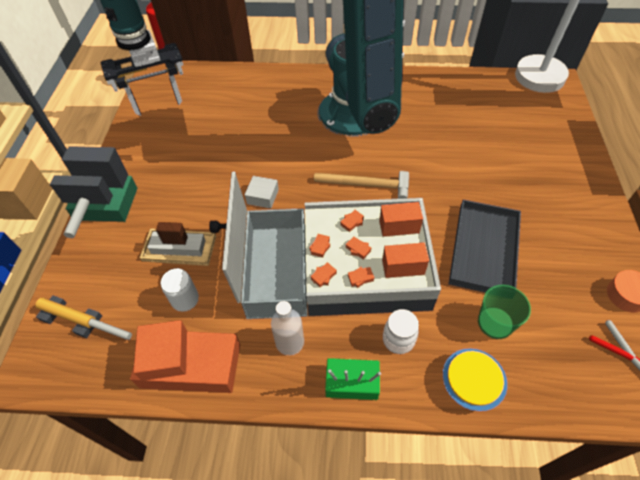

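View pics/top0.png

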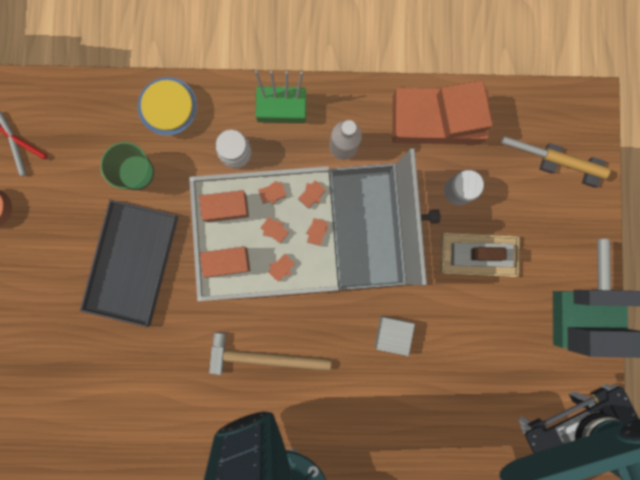

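The pictures show two bricks (top view 223,205 and 224,262) and five chips on the board, with an open box to the right at 370,228. The rest and scraper are at 480,255 and the tray is at 130,263. Next I'll measure outlines by colour.

```bash
cat > seg.py <<'E'
from h import *
def red(im):
    h=cv2.cvtColor(im,cv2.COLOR_BGR2HSV); return cv2.inRange(h,(0,120,90),(14,255,255))|cv2.inRange(h,(172,120,90),(180,255,255))
def rects(mask,roi,amin):
    m=np.zeros_like(mask); x0,y0,x1,y1=roi; m[y0:y1,x0:x1]=mask[y0:y1,x0:x1]
    cs,_=cv2.findContours(m,cv2.RETR_EXTERNAL,cv2.CHAIN_APPROX_NONE)
    return [cv2.minAreaRect(c) for c in cs if cv2.contourArea(c)>amin]
def world(cam,r,z):
    b=[atz(cam,p,z)[:2] for p in cv2.boxPoints(r)]
    b=np.array(b); e1=b[1]-b[0]; e2=b[2]-b[1]
    if np.linalg.norm(e1)<np.linalg.norm(e2): e1,e2=e2,e1
    a=np.degrees(np.arctan2(e1[1],e1[0]))%180
    return b.mean(0).round(1),(np.linalg.norm(e1).round(1),np.linalg.norm(e2).round(1)),round(a,1)
E
python3 - <<'E'
from seg import *
im=cv2.imread("pics/top0.png"); hsv=cv2.cvtColor(im,cv2.COLOR_BGR2HSV); v=im.copy()
def go(name,mask,roi,amin,z):
    for r in rects(mask,roi,amin):
        print(name,world("top",r,z),np.round(r[0])); cv2.drawContours(v,[cv2.boxPoints(r).astype(int)],0,(255,0,0),1)
R=red(im)
go("brick",R,(195,185,252,290),800,145); go("chip",R,(252,170,332,290),100,97)
go("tray",cv2.inRange(hsv,(0,0,0),(180,255,75))&cv2.inRange(hsv[...,1],0,110),(70,190,188,335),2000,30)
go("rest",cv2.inRange(hsv,(10,35,130),(30,125,255)),(430,225,530,285),200,17)
go("grip",cv2.inRange(hsv,(0,60,0),(20,255,95)),(465,243,512,265),100,90)
go("boardpale",cv2.inRange(hsv,(15,5,170),(45,60,255)),(185,160,345,305),3000,85)
crop=cv2.resize(v[140:340,70:540],(800,340),interpolation=cv2.INTER_CUBIC); cv2.imwrite("pics/v1.png",crop)
E
```

```text
brick (array([507.4, 120.7]), (np.float64(89.2), np.float64(47.5)), np.float64(99.2)) [224. 261.]
brick (array([618.3, 125.5]), (np.float64(88.6), np.float64(49.1)), np.float64(98.3)) [223. 206.]
chip (array([498.2,   8.6]), (np.float64(49.5), np.float64(36.0)), np.float64(124.8)) [281. 268.]
chip (array([574.4, -61.5]), (np.float64(49.2), np.float64(31.8)), np.float64(157.9)) [316. 231.]
chip (array([577.,  25.]), (np.float64(50.3), np.float64(34.5)), np.float64(66.3)) [274. 229.]
chip (array([652.5,  30.8]), (np.float64(48.2), np.float64(33.6)), np.float64(117.9)) [272. 193.]
chip (array([651.7, -51.2]), (np.float64(50.2), np.float64(36.5)), np.float64(151.1)) [312. 194.]
tray (array([503.4, 340.3]), (np.float64(246.3), np.float64(154.7)), np.float64(168.0)) [130. 263.]
rest (array([ 502.4, -427.6]), (np.float64(165.1), np.float64(53.0)), np.float64(99.2)) [482. 270.]
rest (array([ 552.1, -427.5]), (np.float64(167.1), np.float64(57.3)), np.float64(92.4)) [481. 247.]
grip (array([ 536.5, -420. ]), (np.float64(68.7), np.float64(24.9)), np.float64(91.1)) [488. 253.]
boardpale (array([566.1,  36.5]), (np.float64(266.3), np.float64(244.3)), np.float64(95.4)) [269. 235.]
```

View pics/v1.png

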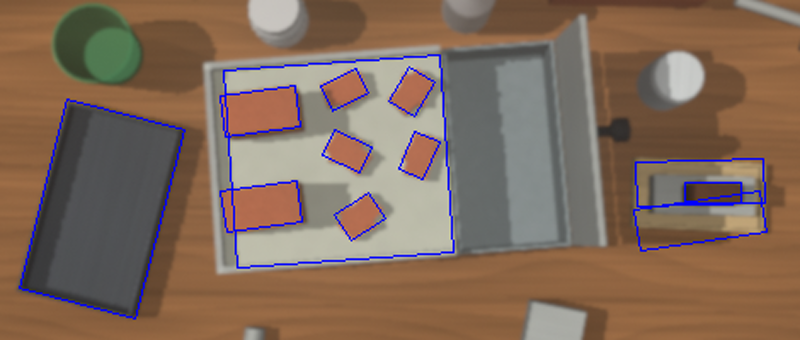

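```bash
cat >> h.py <<'E'
from scipy.spatial.transform import Rotation as Rn
def st():
    o=robot.get_obs(); R=Rn.from_quat(o["tcp_rot"]).as_matrix()
    print("t",round(o["clock"],2),"tcp",np.round(o["ee_pos"],1),"closing yaw",np.degrees(np.arctan2(R[1,1],R[0,1])).round(1),"zaxis",R[:,2].round(3),"f",np.round(o["force"],1),"open",round(o["opening"],3),"grip",np.round(o["grasp_force"],1),"q6",round(o["qpos"][5],2))
    return o,R
def wrist():
    o,R=st(); im=robot.read_camera("wrist"); m,M=K("wrist")
    T=np.eye(4);T[:3,:3]=R;T[:3,3]=o["ee_pos"]; return im,m,T@M
def watz(m,E,uv,z):
    d=np.linalg.inv(m)@[uv[0],uv[1],1]; d=E[:3,:3]@[d[0],-d[1],-d[2]]; o=E[:3,3]; return o+d*(z-o[2])/d[2]
def wproj(m,E,P):
    p=np.linalg.inv(E)@np.append(P,1); return (m@(np.array([p[0],-p[1],-p[2]])/-p[2]))[:2]
E
python3 - <<'E'
from h import *
st(); print(robot.camera_info("wrist"))
a=atz("top",(190.4,178.2),101); b=atz("top",(198,300),101); print(a,b,np.linalg.norm(a-b),np.degrees(np.arctan2(*(a-b)[1::-1])))
for uv in((330.5,168.5),(337,290)): print(atz("top",uv,85))
for uv in((393,167),(402.5,284)): print("box far rim",atz("top",uv,80))
E
```

```text
t 1.6 tcp [ 245.1 -492.4  205.5] closing yaw -63.5 zaxis [ 0. -0. -1.] f [ 0.4  0.5 -0.7] open 0.999 grip 0.0 q6 -0.1
{'mtx': array([[372.5683715 ,   0.        , 317.4840372 ],
       [  0.        , 372.5683715 , 243.98150891],
       [  0.        ,   0.        ,   1.        ]]), 'mount': array([[ 6.00031959e-04,  9.71726365e-01,  2.36109110e-01,
         6.71119013e+01],
       [ 9.99999720e-01, -6.88638406e-04,  2.92815064e-04,
        -8.02939940e-02],
       [ 4.47129919e-04,  2.36108868e-01, -9.71726506e-01,
        -1.78891586e+02],
       [ 0.00000000e+00,  0.00000000e+00,  0.00000000e+00,
         1.00000000e+00]])}
[678.90740563 200.66393471 101.        ] [428.81750073 177.06612866 101.        ] 251.20075035974182 5.390315176743073
[707.96402963 -89.2535887   85.        ]
[ 453.9990223  -106.87699379   85.        ]
box far rim [ 714.7506077  -221.38698963   80.        ]
box far rim [ 468.8632584  -243.44740651   80.        ]
```

Emit:
drive_tool([
  [0,3,3,0,0,0],
  [2,5,3,0,0,0],
  [2.5,5,3,0,0,0],
  [2.5,5,1,0,0,0],
  [2.5,5,0,0,0,0],
  [2.5,5,0,0,0,0],
  [2.5,5,0,0,0,0],
  [2.5,5,0,0,0,0],
  [2.5,5,0,0,0,0],
  [2.5,5,0,0,0,0],
], claw=0.8)

```text
clock: 2.85
ee_pos: [465.2, -11.4, 305.3]
tcp_rot: [0.973, 0.229, 0.0, 0.0]
force: [1.7, 0.0, 0.6]
opening: 0.801
grasp_force: 0.0
```

```bash
python3 - <<'E'
from seg import *
im,m,E=wrist(); print(robot.get_obs()["qpos"])
cv2.imwrite("pics/w1.png",im)
for l in("brick1","chip1"): print([(np.round(d["at"],0),round(d["p"],2)) for d in robot.spot_in(l,"wrist")])
for P in((507.4,120.7,145),(618.3,125.5,145)): print(wproj(m,E,P))
E
```

```text
t 2.85 tcp [465.2 -11.4 305.3] closing yaw -63.5 zaxis [ 0.001 -0.    -1.   ] f [1.7 0.  0.6] open 0.801 grip 0.0 q6 0.96
[-0.13739155 -0.09735973  1.35986162  0.00596754  1.87834921  0.96527681]
[(array([510., 114., 147.]), 0.96), (array([599., 107., 142.]), 0.73)]
[(array([653.,  30., 101.]), 0.91), (array([651., -51., 106.]), 0.86), (array([576., -56., 101.]), 0.8), (array([577.,  25.,  99.]), 0.75), (array([502.,   5., 101.]), 0.64)]
[202.84090703 118.4788639 ]
[250.01839364 -14.39495741]
```

View pics/w1.png

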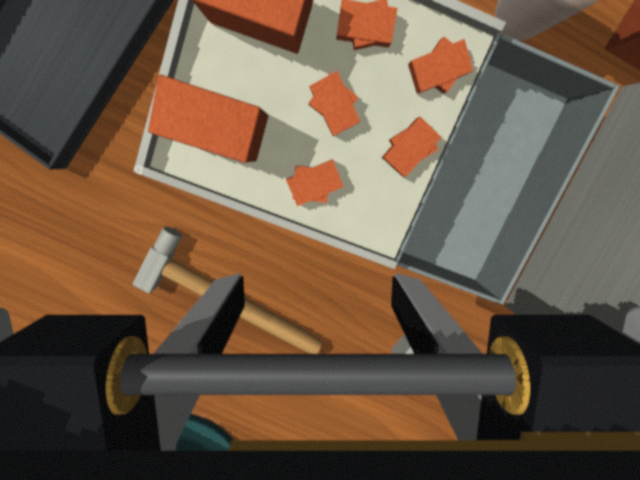

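Emit:
drive_tool([
  [1,2,0,0,0,10.4],
  [1,2,0,0,0,10.4],
  [1,2,0,0,0,10.4],
  [1,2,0,0,0,10.4],
  [0.2,2,0,0,0,10.3],
  [0,2,0,0,0,10.3],
  [0,1.1,0,0,0,10.3],
  [0,0,-3,0,0,0],
  [0,0,-3,0,0,0],
  [0,0,0,0,0,0],
])

```text
clock: 4.25
ee_pos: [505.3, 116.1, 242.5]
tcp_rot: [0.651, 0.759, -0.002, -0.002]
force: [0.4, -0.0, 0.4]
opening: 0.799
grasp_force: 0.0
```

```bash
python3 - <<'E'
from seg import *
im,m,E=wrist(); cv2.imwrite("pics/w2.png",im)
for P in((507.4,120.7,145),(618.3,125.5,145)): print("expect",wproj(m,E,P))
for r in rects(red(im),(0,0,640,330),800):
    b=np.array([watz(m,E,p,145)[:2] for p in cv2.boxPoints(r)]); print(np.round(r[0]),np.round(r[1]),b.mean(0).round(1),b.round(0).tolist())
for n,P in [("k-x-y",(-124,-140,101)),("k-x+y",(-124,144,101)),("k+x+y",(124,144,101)),("open-x",(-120,-140,85)),("open+x",(120,-140,85))]:
    c,s=np.cos(np.radians(5)),np.sin(np.radians(5)); print(n,proj("top",(567+P[0]*c-P[1]*s,41+P[0]*s+P[1]*c,P[2])).round(1))
E
```

```text
t 4.25 tcp [505.3 116.1 242.5] closing yaw 8.8 zaxis [-0.006 -0.001 -1.   ] f [ 0.4 -0.   0.4] open 0.799 grip 0.0 q6 -0.04
expect [323.19963545 239.74568059]
expect [466.92631013 255.6366165 ]
[464. 260.] [139.  84.] [617.4 119.7] [[573.0, 169.0], [634.0, 179.0], [664.0, 71.0], [598.0, 60.0]]
[322. 235.] [118.  65.] [506.6 122.5] [[476.0, 164.0], [523.0, 172.0], [539.0, 81.0], [488.0, 73.0]]
[319. 164.] [639. 329.] [496.6 163.6] [[260.0, 6.0], [271.0, 248.0], [686.0, 312.0], [770.0, 87.0]]
k-x-y [338.6 289.4]
k-x+y [199.7 299. ]
k+x+y [193.  178.7]
open-x [338.  287.3]
open+x [329.8 172.8]
```

View pics/w2.png

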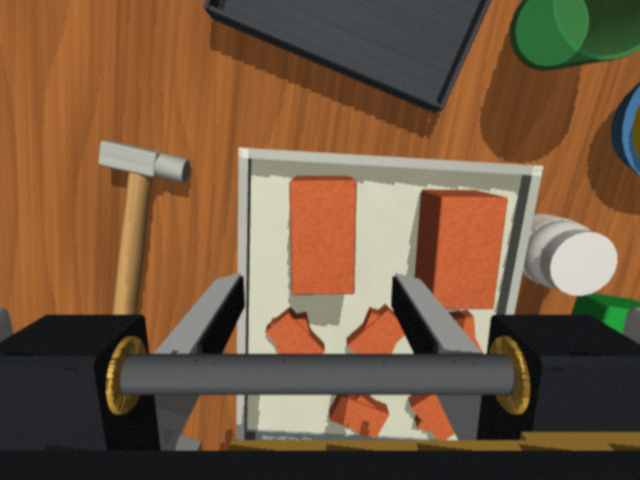

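The brick top is at (322,235) and measures (507,121.5), in line with the fixed views. Descending to grasp.

Emit:
drive_tool([
  [0.2,0.5,-3,0,0,0],
  [0,0,-4,0,0,0],
  [0,0,-3.5,0,0,0],
  [0,0,-2.5,0,0,0],
  [0,0,-0.4,0,0,0],
  [0,0,0,0,0,0],
])

```text
clock: 5.05
ee_pos: [509.9, 122.6, 113.0]
tcp_rot: [0.65, 0.76, 0.001, 0.001]
force: [-0.4, -0.0, 0.4]
opening: 0.801
grasp_force: 0.0
```

Emit:
drive_tool([
  [0,0,0,0,0,0],
  [0,0,0,0,0,0],
  [0,0,0,0,0,0],
  [0,0,0,0,0,0],
  [0,0,0,0,0,0],
  [0,0,0,0,0,0],
  [0,0,1,0,0,0],
  [0,0,2,0,0,0],
  [0,0,3,0,0,0],
  [0,0,3,0,0,0],
], claw=0)

```text
clock: 6.3
ee_pos: [508.4, 122.8, 200.8]
tcp_rot: [0.65, 0.76, -0.001, -0.001]
force: [0.3, -0.1, -3.6]
opening: 0.533
grasp_force: 30.0
```

Emit:
drive_tool([
  [-1,3,0,0,0,-5],
  [-1.2,4,0,0,0,-5],
  [-1.2,4,0,0,0,-5],
  [-1.2,4,0,0,0,-6],
  [-1,4,0,0,0,0],
  [-1,4,-2,0,0,0],
  [0,0,-4,0,0,0],
  [0,0,-4,0,0,0],
  [0,0,0,0,0,0],
  [0,0,0,0,0,0],
])

```text
clock: 7.55
ee_pos: [443.5, 353.2, 102.3]
tcp_rot: [0.777, 0.629, 0.001, 0.0]
force: [-0.1, -0.1, -3.0]
opening: 0.531
grasp_force: 30.0
```

```bash
python3 - <<'E'
from seg import *
st()
im=robot.read_camera("top"); hsv=cv2.cvtColor(im,cv2.COLOR_BGR2HSV)
im2,m,E=wrist(); cv2.imwrite("pics/w3.png",im2)
for P in((563,327.4,30),(442.6,353,5)): print(wproj(m,E,P))
t=np.radians(-12)
for a,b in((-125,75),(125,75),(-125,-75),(125,-75)): print((a,b),wproj(m,E,(503.4+a*np.cos(t)-b*np.sin(t),340.3+a*np.sin(t)+b*np.cos(t),30)).round())
E
```

```text
t 7.55 tcp [443.5 353.2 102.3] closing yaw -12.1 zaxis [ 0.002  0.001 -1.   ] f [-0.1 -0.1 -3. ] open 0.531 grip 30.0 q6 0.78
t 7.6 tcp [444.  353.5 103.3] closing yaw -12.1 zaxis [ 0.003  0.002 -1.   ] f [ 0.5  0.6 -2.8] open 0.532 grip 30.0 q6 0.78
[491.9363657  254.03880738]
[316.58033639 245.74293312]
(-125, 75) [220. 143.]
(125, 75) [602. 143.]
(-125, -75) [233. 351.]
(125, -75) [566. 350.]
```

View pics/w3.png

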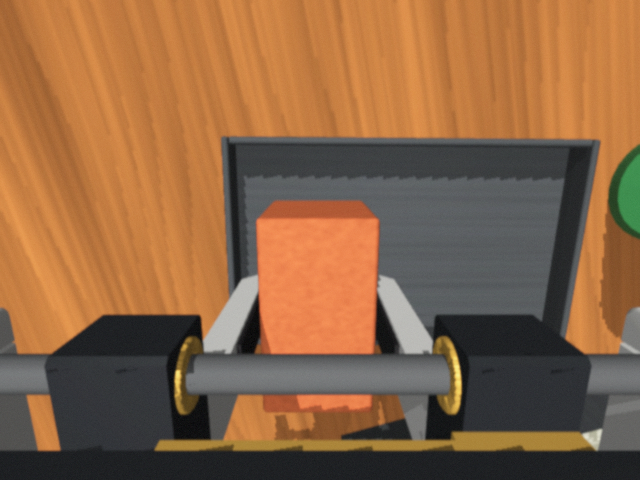

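Emit:
drive_tool([
  [0.2,0.1,-2,0,0,0],
  [0,0,-2.5,0,0,0],
  [0,0,-1.8,0,0,0],
  [0,0,-0.3,0,0,0],
  [0,0,-0.2,0,0,0],
  [0,0,0,0,0,0],
])

```text
clock: 8.4
ee_pos: [445.4, 354.3, 34.1]
tcp_rot: [0.777, 0.629, 0.001, 0.0]
force: [0.3, -0.4, -2.9]
opening: 0.533
grasp_force: 30.0
```

Emit:
drive_tool([
  [0,0,-0.2,0,0,0],
  [0,0,-0.2,0,0,0],
  [0,0,0,0,0,0],
])

```text
clock: 8.78
ee_pos: [445.4, 354.4, 32.0]
tcp_rot: [0.777, 0.629, 0.001, 0.0]
force: [-1.5, -1.6, 7.3]
opening: 0.529
grasp_force: 30.0
```

Emit:
drive_tool([
  [0,0,0,0,0,0],
  [0,0,0,0,0,0],
  [0,0,2,0,0,0],
  [0,0,5,0,0,0],
  [0,0,6,0,0,0],
  [2,-2,5,0,0,5],
  [3,-4,2,0,0,5],
  [3,-4,0,0,0,5],
  [3,-4,0,0,0,5],
  [3,-4,0,0,0,0],
], claw=0.8)

```text
clock: 10.02
ee_pos: [585.6, 172.6, 228.9]
tcp_rot: [0.656, 0.755, 0.0, 0.0]
force: [0.3, -0.3, 0.1]
opening: 0.797
grasp_force: 0.0
```

Emit:
drive_tool([
  [2,-3,0,0,0,0],
  [1.2,-1.9,0,0,0,0],
  [0,0,0,0,0,0],
  [0,0,0,0,0,0],
])

```text
clock: 10.52
ee_pos: [616.2, 126.0, 229.2]
tcp_rot: [0.656, 0.755, 0.0, -0.0]
force: [-0.3, 0.6, 0.4]
opening: 0.802
grasp_force: 0.0
```

```bash
python3 - <<'E'
from seg import *
im,m,E=wrist(); cv2.imwrite("pics/w4.png",im)
print("expect",wproj(m,E,(618.3,125.5,145)))
for r in rects(red(im),(0,0,640,330),800):
    b=np.array([watz(m,E,p,145)[:2] for p in cv2.boxPoints(r)]); e=b[1]-b[0]; print(np.round(r[0]),np.round(r[1]),b.mean(0).round(1),np.degrees(np.arctan2(e[1],e[0])))
t=robot.read_camera("top")
for r in rects(red(t),(70,190,188,335),300): print("tray brick",world("top",r,65))
E
```

```text
t 10.53 tcp [616.2 126.  229.2] closing yaw 8.0 zaxis [-0.     0.001 -1.   ] f [-0.3  0.6  0.4] open 0.802 grip 0.0 q6 -0.03
expect [321.66227102 250.60043451]
[324. 244.] [123.  69.] [619.2 128.4] 8.065649976733075
[  5. 240.] [138.  10.] [389.8  98.8] 8.065147037019948
[320. 164.] [329. 639.] [609.6 174.8] 8.058714633647853
tray brick (array([446.2, 354. ]), (np.float64(88.3), np.float64(51.4)), np.float64(78.3))
tray brick (array([537.9, 234.6]), (np.float64(126.9), np.float64(48.7)), np.float64(1.9))
tray brick (array([504.7, 370.2]), (np.float64(303.3), np.float64(171.6)), np.float64(2.1))
```

Emit:
drive_tool([
  [0.2,0.1,-3,0,0,0],
  [0,0,-4,0,0,0],
  [0,0,-3,0,0,0],
  [0,0,-1.6,0,0,0],
  [0,0,-0.3,0,0,0],
  [0,0,0,0,0,0],
  [0,0,0,0,0,0],
])

```text
clock: 11.5
ee_pos: [619.7, 126.0, 111.9]
tcp_rot: [0.656, 0.754, 0.001, 0.001]
force: [0.3, 0.2, 1.0]
opening: 0.797
grasp_force: 0.0
```

Emit:
drive_tool([
  [0,0,0,0,0,0],
  [0,0,0,0,0,0],
  [0,0,0,0,0,0],
  [0,0,0,0,0,0],
  [0,0,0,0,0,0],
  [0,0,1,0,0,0],
  [0,0,3,0,0,0],
  [0,0,3,0,0,0],
  [0,0,2,0,0,0],
  [0,0,0,0,0,0],
], claw=0)

```text
clock: 12.75
ee_pos: [619.3, 126.0, 202.1]
tcp_rot: [0.656, 0.755, 0.001, 0.001]
force: [-0.9, 0.0, -2.0]
opening: 0.528
grasp_force: 30.0
```

Emit:
drive_tool([
  [-1,3.2,0,0,0,-5],
  [-1,4,0,0,0,-5],
  [-1,4,0,0,0,-5],
  [-1,4,0,0,0,-5],
  [-1,4,0,0,0,0],
  [-0.5,1,-4,0,0,0],
  [0,0,-4,0,0,0],
  [0,0,-4,0,0,0],
  [0,0,-3,0,0,0],
  [0,0,0,0,0,0],
])

```text
clock: 14.0
ee_pos: [559.9, 326.1, 44.2]
tcp_rot: [0.777, 0.629, -0.006, -0.001]
force: [0.5, 0.2, -3.0]
opening: 0.525
grasp_force: 30.0
```

Emit:
drive_tool([
  [0,0,-1.4,0,0,0],
  [0,0,-0.2,0,0,0],
  [0,0,-0.2,0,0,0],
  [0,0,0,0,0,0],
])

```text
clock: 14.5
ee_pos: [564.1, 328.0, 32.8]
tcp_rot: [0.777, 0.629, 0.001, 0.0]
force: [-0.0, 0.3, -2.8]
opening: 0.533
grasp_force: 30.0
```

Emit:
drive_tool([
  [0,0,-0.3,0,0,0],
  [0,0,0,0,0,0],
])

```text
clock: 14.75
ee_pos: [564.5, 328.2, 30.4]
tcp_rot: [0.777, 0.629, 0.001, 0.0]
force: [-0.4, 0.3, 1.3]
opening: 0.53
grasp_force: 30.0
```

Emit:
drive_tool([
  [0,0,0,0,0,0],
  [0,0,0,0,0,0],
  [0,0,3,0,0,0],
  [0,0,6,0,0,0],
  [0,0,6,0,0,0],
  [0,-4,6,0,0,5],
  [0,-5.5,4,0,0,5],
  [-0.5,-5.5,1,0,0,5],
  [-0.5,-5.5,0,0,0,0],
  [-0.5,-5.5,0,0,0,0],
], claw=0.8)

```text
clock: 16.0
ee_pos: [548.4, 76.0, 278.3]
tcp_rot: [0.689, 0.725, 0.0, 0.0]
force: [0.4, -0.9, 0.3]
opening: 0.8
grasp_force: 0.0
```

Emit:
drive_tool([
  [-0.5,-5.5,0,0,0,0],
  [-0.5,-5.5,0,0,0,0],
  [-0.5,-5.5,0,0,0,0],
  [-0.3,-5.5,0,0,0,0],
  [0,-5.5,0,0,0,0],
  [0,-5.5,0,0,0,0],
  [0,-5.5,0,0,0,0],
  [0,-5,0,0,0,0],
  [0,-2,0,0,0,0],
  [0,0,0,0,0,0],
], claw=0.8)

```text
clock: 17.25
ee_pos: [530.5, -377.9, 277.0]
tcp_rot: [0.689, 0.725, 0.0, -0.001]
force: [0.6, 0.5, -0.6]
opening: 0.801
grasp_force: 0.0
```

```bash
python3 - <<'E'
from seg import *
im,m,E=wrist(); cv2.imwrite("pics/w5.png",im)
print("expect grip top",wproj(m,E,(533,-418,90)))
for l in("scraper","scraper_rest"): print([(np.round(d["at"],0),round(d["p"],2)) for d in robot.spot_in(l,"wrist")])
t=robot.read_camera("top"); cv2.imwrite("pics/top1.png",t)
for r in rects(red(t),(70,190,188,335),300): print("tray brick",world("top",r,65))
for r in rects(red(t),(195,170,340,300),100): print("chip",world("top",r,97))
E
```

```text
t 17.25 tcp [ 530.5 -377.9  277. ] closing yaw 2.9 zaxis [-0.001  0.001 -1.   ] f [ 0.6  0.5 -0.6] open 0.801 grip 0.0 q6 -0.76
expect grip top [319.08834361 262.48757216]
[(array([ 532., -410.,   36.]), 0.73)]
[(array([ 537., -411.,    8.]), 0.67), (array([ 600., -256.,  199.]), 0.59), (array([ 592., -243.,  123.]), 0.39)]
tray brick (array([445.4, 351.7]), (np.float64(93.3), np.float64(51.5)), np.float64(78.6))
tray brick (array([563.7, 327.6]), (np.float64(93.8), np.float64(50.1)), np.float64(78.1))
tray brick (array([505.4, 332.3]), (np.float64(303.5), np.float64(248.0)), np.float64(1.9))
chip (array([441.3, -10.2]), (np.float64(200.8), np.float64(14.3)), np.float64(91.1))
chip (array([498.2,   8.6]), (np.float64(49.5), np.float64(33.7)), np.float64(124.8))
chip (array([574.4, -61.5]), (np.float64(49.2), np.float64(31.8)), np.float64(157.9))
chip (array([577.,  25.]), (np.float64(50.3), np.float64(34.5)), np.float64(66.3))
chip (array([652.2,  31.2]), (np.float64(49.2), np.float64(33.6)), np.float64(117.9))
chip (array([651.7, -51.2]), (np.float64(50.2), np.float64(36.5)), np.float64(151.1))
```

View pics/w5.png

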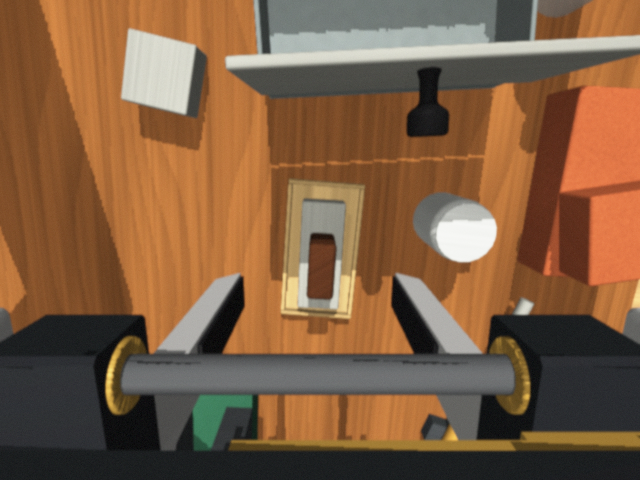

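```bash
python3 - <<'E'
from h import *
im,m,E=wrist()
for uv in((333,247),(311,247),(333,299),(308,299)): print("grip",watz(m,E,uv,90).round(1))
c=np.array([watz(m,E,uv,17)[:2] for uv in((290,181),(364,185),(349,319),(282,316))]); print("rest",c.round(1),c.mean(0))
c=np.array([watz(m,E,uv,30)[:2] for uv in((302,200),(346,200),(339,308),(298,306))]); print("scr",c.round(1),c.mean(0))
for uv in((293,183),(361,186),): print(watz(m,E,uv,17))
E
```

```text
t 17.45 tcp [ 531.2 -375.6  278.6] closing yaw 3.1 zaxis [ 0.001 -0.    -1.   ] f [ 0.1 -0.4  0.3] open 0.802 grip 0.0 q6 -0.76
grip [ 547.5 -399.3   90. ]
grip [ 525.1 -400.5   90. ]
grip [ 551.1 -455.6   90. ]
grip [ 524.8 -457.    90. ]
rest [[ 496.4 -340.8]
 [ 583.1 -340.7]
 [ 578.2 -511.1]
 [ 492.5 -511.6]] [ 537.52299403 -426.02081843]
scr [[ 511.8 -360.6]
 [ 562.2 -357.9]
 [ 563.3 -491.1]
 [ 512.7 -491.2]] [ 537.49175718 -425.19251709]
[ 499.94313507 -342.89223811   17.        ]
[ 579.68216387 -342.03660949   17.        ]
```

Emit:
drive_tool([
  [0.7,-2.5,-3,0,0,-2.5],
  [0,-2.5,-4,0,0,0],
  [0,0,-4,0,0,0],
  [0,0,-4,0,0,0],
  [0,0,-4,0,0,0],
  [0,0,-3,0,0,0],
  [0,0,-1,0,0,0],
  [0,0,0,0,0,0],
  [0,0,0,0,0,0],
])

```text
clock: 18.62
ee_pos: [538.8, -428.0, 50.3]
tcp_rot: [0.704, 0.71, 0.0, 0.002]
force: [-0.2, 0.2, 0.3]
opening: 0.801
grasp_force: 0.0
```

Emit:
drive_tool([
  [-0.1,0.2,-0.5,0,0,0],
  [0,0,0,0,0,0],
  [0,0,0,0,0,0],
  [0,0,0,0,0,0],
  [0,0,0,0,0,0],
  [0,0,0,0,0,0],
  [0,0,0,0,0,0],
  [0,0,0,0,0,0],
  [0,0,0,0,0,0],
  [0,0,0,0,0,0],
], claw=0)

```text
clock: 19.88
ee_pos: [536.6, -425.4, 42.8]
tcp_rot: [0.704, 0.71, -0.0, -0.0]
force: [-0.6, -0.2, 0.3]
opening: 0.299
grasp_force: 29.9
```

Emit:
drive_tool([
  [0,0,1,0,0,0],
  [0,0,3,0,0,0],
  [0,0,5,0,0,0],
  [0,0,5,0,0,0],
  [0,0,5,0,0,0],
  [0,0,5,0,0,0],
  [0,2,2,0,0,0],
  [0,4,0,0,0,-6],
  [0,4.5,0,0,0,-8],
  [0,4.5,0,0,0,-8],
])

```text
clock: 21.12
ee_pos: [536.1, -272.3, 300.8]
tcp_rot: [0.828, 0.561, -0.0, -0.002]
force: [0.5, 0.2, -2.2]
opening: 0.296
grasp_force: 30.0
```

Emit:
drive_tool([
  [0,4.5,0,0,0,-8],
  [0,4.5,0,0,0,-8],
  [0,4.5,0,0,0,-8],
  [0,4.5,0,0,0,-8],
  [0,4.5,0,0,0,-8],
  [0,4.5,0,0,0,-8],
  [0,4.5,0,0,0,-8],
  [-0.5,4.5,0,0,0,-7.5],
  [-0.5,4,0,0,0,0],
  [0,0,0,0,0,0],
])

```text
clock: 22.38
ee_pos: [524.6, 128.2, 301.1]
tcp_rot: [0.999, 0.046, -0.002, -0.0]
force: [-0.9, 0.0, -3.8]
opening: 0.297
grasp_force: 30.0
```

Emit:
drive_tool([
  [0,0.5,-4,0,0,0],
  [0,0.4,-5,0,0,0],
  [0,0,-4,0,0,0],
  [0,0,-2.3,0,0,0],
  [0,0,0,0,0,0],
])

```text
clock: 23.0
ee_pos: [523.8, 133.0, 146.1]
tcp_rot: [0.999, 0.043, -0.004, 0.001]
force: [-0.9, 0.5, -3.0]
opening: 0.296
grasp_force: 30.0
```

```bash
python3 - <<'E'
from seg import *
st(); t=robot.read_camera("top"); cv2.imwrite("pics/t2.png",cv2.resize(t[140:340,150:450],(780,520),interpolation=cv2.INTER_CUBIC))
E
```

```text
t 23.0 tcp [523.8 133.  146.1] closing yaw -85.1 zaxis [-0.008 -0.001 -1.   ] f [-0.9  0.5 -3. ] open 0.296 grip 30.0 q6 1.63
```

View pics/t2.png

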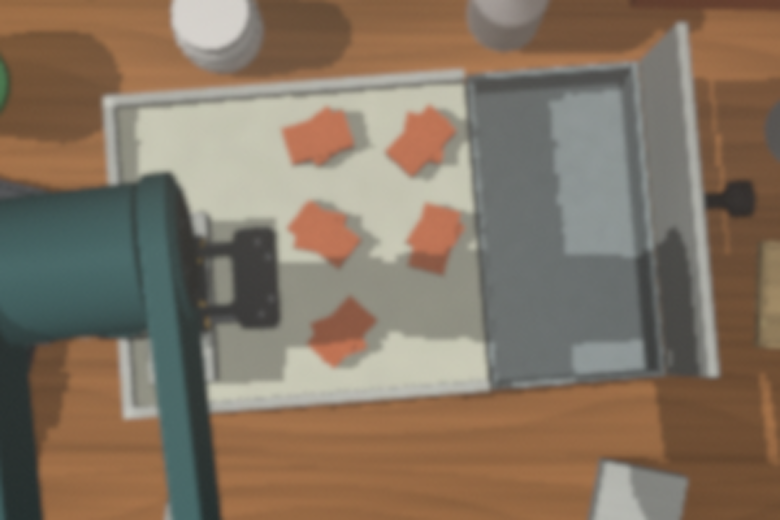

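Emit:
drive_tool([
  [0,0.4,-1,0,0,0],
  [0,0,-0.8,0,0,0],
  [0,0,0,0,0,0],
  [0,0,0,0,0,0],
])

```text
clock: 23.55
ee_pos: [526.9, 137.7, 132.1]
tcp_rot: [0.999, 0.043, 0.0, 0.0]
force: [0.1, 0.8, -3.5]
opening: 0.293
grasp_force: 30.0
```

Emit:
drive_tool([
  [0,0,-0.3,0,0,0],
  [0,0,-0.2,0,0,0],
  [0,0,0,0,0,0],
  [0,0,0,0,0,0],
])

```text
clock: 24.05
ee_pos: [526.7, 137.6, 126.8]
tcp_rot: [0.999, 0.043, 0.0, 0.0]
force: [0.6, 0.7, -2.4]
opening: 0.295
grasp_force: 30.0
```

Emit:
drive_tool([
  [0,0,-0.2,0,0,0],
  [0,0,-0.1,0,0,0],
  [0,0,0,0,0,0],
])

```text
clock: 24.42
ee_pos: [526.6, 137.6, 123.6]
tcp_rot: [0.999, 0.043, -0.0, 0.0]
force: [0.7, -0.5, -3.3]
opening: 0.298
grasp_force: 30.0
```

Emit:
drive_tool([
  [0,0,-0.2,0,0,0],
  [0,0,0,0,0,0],
])

```text
clock: 24.68
ee_pos: [527.1, 137.7, 122.8]
tcp_rot: [0.999, 0.043, 0.001, -0.0]
force: [0.2, 0.7, 1.8]
opening: 0.298
grasp_force: 30.0
```

Emit:
drive_tool([
  [-0.1,-1.2,0,0,0,0],
  [0,-1.6,0,0,0,0],
  [0,-1.6,0,0,0,0],
  [0.1,-1.6,0,0,0,0],
  [0.1,-1.6,0,0,0,0],
  [0.1,-1.6,0,0,0,0],
  [0.2,-1.6,0,0,0,0],
  [0.1,-1.6,0,0,0,0],
  [0.2,-1.6,0,0,0,0],
  [0.1,-1.6,0,0,0,0],
])

```text
clock: 25.92
ee_pos: [534.9, -19.1, 122.8]
tcp_rot: [0.999, 0.043, 0.001, -0.001]
force: [1.6, 3.3, 3.5]
opening: 0.292
grasp_force: 30.0
```

Emit:
drive_tool([
  [0.1,-1.6,0,0,0,0],
  [0.2,-1.6,0,0,0,0],
  [0.1,-1.6,0,0,0,0],
  [0.2,-1.6,0,0,0,0],
  [0.1,-1.6,0,0,0,0],
  [0.1,-1.6,0,0,0,0],
  [0,0,0,0,0,0],
])

```text
clock: 26.8
ee_pos: [542.5, -117.0, 122.8]
tcp_rot: [0.999, 0.042, 0.0, 0.001]
force: [-0.8, 0.2, 4.5]
opening: 0.299
grasp_force: 30.0
```

```bash
python3 - <<'E'
from seg import *
st(); t=robot.read_camera("top"); cv2.imwrite("pics/t3.png",cv2.resize(t[140:340,150:450],(780,520),interpolation=cv2.INTER_CUBIC))
for r in rects(red(t),(195,160,430,310),60): print("chip",world("top",r,97),np.round(r[0]))
s=robot.read_camera("scene"); cv2.imwrite("pics/s3.png",cv2.resize(s[160:340,200:470],(780,520),interpolation=cv2.INTER_CUBIC))
E
```

```text
t 26.8 tcp [ 542.5 -117.   122.8] closing yaw -85.2 zaxis [ 0.001 -0.002 -1.   ] f [-0.8  0.2  4.5] open 0.299 grip 30.0 q6 1.17
chip (array([427.3,  82.6]), (np.float64(202.6), np.float64(30.5)), np.float64(91.1)) [244. 302.]
chip (array([ 435.9, -103.5]), (np.float64(125.2), np.float64(40.8)), np.float64(91.1)) [335. 299.]
chip (array([ 508.6, -246.5]), (np.float64(181.0), np.float64(97.4)), np.float64(0.6)) [405. 265.]
chip (array([652.7,  31.4]), (np.float64(49.2), np.float64(32.7)), np.float64(117.9)) [272. 193.]
chip (array([651.7, -51.2]), (np.float64(50.2), np.float64(36.5)), np.float64(151.1)) [312. 194.]
chip (array([ 672. , -281.6]), (np.float64(111.1), np.float64(25.1)), np.float64(0.3)) [423. 186.]
chip (array([717.2, -77.2]), (np.float64(296.2), np.float64(17.7)), np.float64(92.8)) [325. 163.]
chip (array([704.3, 137.7]), (np.float64(110.1), np.float64(29.4)), np.float64(91.2)) [222. 167.]
```

View pics/t3.png

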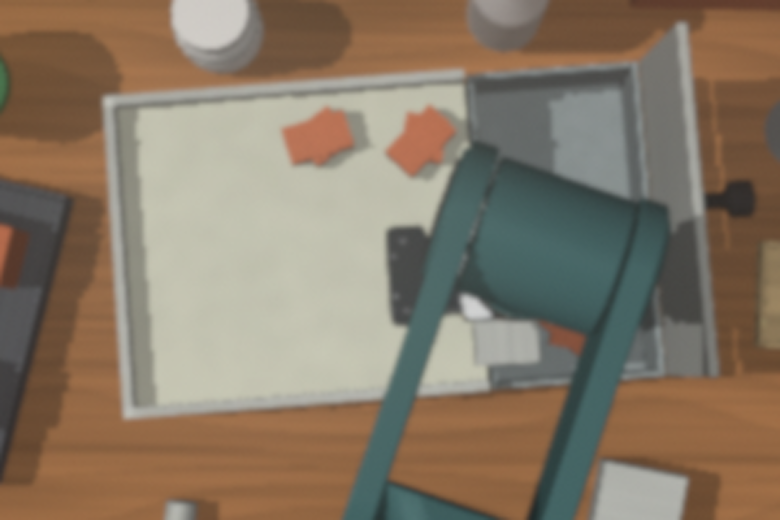

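Emit:
drive_tool([
  [0,0,2.5,0,0,0],
  [0,0,2.5,0,0,0],
  [1,4,0,0,0,0],
  [1.2,5,0,0,0,0],
  [1.2,5,0,0,0,0],
  [1.2,5,0,0,0,0],
  [1.2,5,0,0,0,0],
  [0.8,2.2,-2,0,0,0],
  [0,0,-2.2,0,0,0],
  [0,0,0,0,0,0],
])

```text
clock: 28.15
ee_pos: [606.7, 145.7, 125.4]
tcp_rot: [0.999, 0.043, -0.004, 0.001]
force: [0.4, -0.5, -2.9]
opening: 0.3
grasp_force: 30.0
```

Emit:
drive_tool([
  [0,0,-0.4,0,0,0],
  [0,0,-0.3,0,0,0],
  [0,0,0,0,0,0],
])

```text
clock: 28.52
ee_pos: [609.0, 147.1, 123.4]
tcp_rot: [0.999, 0.043, 0.0, 0.0]
force: [0.2, -0.2, -3.6]
opening: 0.298
grasp_force: 30.0
```

Emit:
drive_tool([
  [0,0,-0.2,0,0,0],
  [0,0,0,0,0,0],
])

```text
clock: 28.78
ee_pos: [609.4, 147.3, 123.0]
tcp_rot: [0.999, 0.043, 0.001, 0.0]
force: [-0.9, -1.8, 5.9]
opening: 0.299
grasp_force: 30.0
```

Emit:
drive_tool([
  [0,-1.2,0,0,0,0],
  [0.1,-1.6,0,0,0,0],
  [0.2,-1.6,0,0,0,0],
  [0.1,-1.6,0,0,0,0],
  [0.2,-1.6,0,0,0,0],
  [0.1,-1.6,0,0,0,0],
  [0.1,-1.6,0,0,0,0],
  [0.2,-1.6,0,0,0,0],
  [0.1,-1.6,0,0,0,0],
  [0.1,-1.6,0,0,0,0],
])

```text
clock: 30.02
ee_pos: [621.7, -6.8, 123.1]
tcp_rot: [0.999, 0.044, 0.002, -0.002]
force: [0.8, 4.5, 6.8]
opening: 0.296
grasp_force: 30.0
```

Emit:
drive_tool([
  [0.2,-1.6,0,0,0,0],
  [0.1,-1.6,0,0,0,0],
  [0.1,-1.6,0,0,0,0],
  [0.2,-1.6,0,0,0,0],
  [0.1,-1.6,0,0,0,0],
  [0.1,-1.6,0,0,0,0],
  [0.1,-0.8,0,0,0,0],
  [0,0,2.5,0,0,0],
  [0,0,3,0,0,0],
  [-3,6,1,0,0,0],
])

```text
clock: 31.28
ee_pos: [603.8, -59.8, 185.6]
tcp_rot: [0.999, 0.041, 0.002, 0.001]
force: [-0.0, 2.1, -3.3]
opening: 0.294
grasp_force: 30.0
```

Emit:
drive_tool([
  [-3,6,2,0,0,0],
  [-3,6,2,0,0,0],
  [-3,3,2,0,0,0],
  [-3,0,2,0,0,0],
  [0,0,0,0,0,0],
])

```text
clock: 31.9
ee_pos: [488.1, 80.7, 262.7]
tcp_rot: [0.999, 0.044, 0.002, 0.0]
force: [0.8, -0.3, -3.4]
opening: 0.295
grasp_force: 30.0
```

```bash
python3 - <<'E'
from seg import *
st(); t=robot.read_camera("top"); cv2.imwrite("pics/t4.png",cv2.resize(t[140:340,150:450],(780,520),interpolation=cv2.INTER_CUBIC))
for c in("top","scene"):
    if c=="scene": robot.read_camera(c)
    print([(np.round(d["at"],0),round(d["p"],2)) for d in robot.spot_in("chip1",c)])
E
```

```text
t 31.9 tcp [488.1  80.7 262.7] closing yaw -85.0 zaxis [ 0.005  0.    -1.   ] f [ 0.8 -0.3 -3.4] open 0.295 grip 30.0 q6 1.53
[(array([ 586., -138.,   37.]), 0.96), (array([ 641., -129.,   28.]), 0.85), (array([ 594., -241.,  183.]), 0.75), (array([ 672., -146.,   20.]), 0.74), (array([ 588., -176.,   25.]), 0.68), (array([ 509., -178.,   21.]), 0.66)]
[(array([ 517., -177.,   21.]), 0.81), (array([ 603., -179.,   20.]), 0.67), (array([ 597., -139.,   31.]), 0.64), (array([ 643., -129.,   30.]), 0.63), (array([ 661., -148.,   23.]), 0.55)]
```

View pics/t4.png

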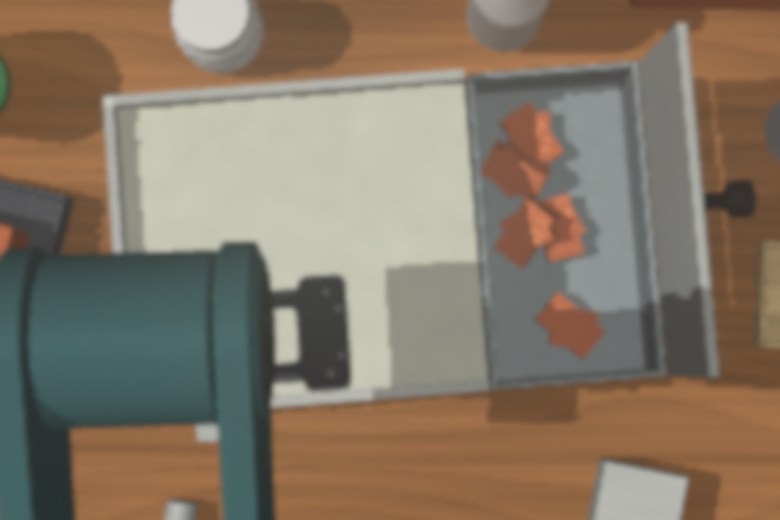

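All five chips lie in the box and the board is clear. Returning the scraper to its rest.

Emit:
drive_tool([
  [0,-2,4,0,0,7],
  [0.5,-4.5,0,0,0,8],
  [0.5,-4.5,0,0,0,8],
  [0.5,-4.5,0,0,0,8],
  [0.5,-4.5,0,0,0,8],
  [0.5,-4.5,0,0,0,8],
  [0.5,-4.5,0,0,0,8],
  [0.5,-4.5,0,0,0,8],
  [0.5,-4.5,0,0,0,8],
  [0.5,-4.5,0,0,0,8],
])

```text
clock: 33.35
ee_pos: [533.6, -347.3, 298.3]
tcp_rot: [0.742, 0.67, -0.0, -0.001]
force: [1.2, 1.1, -2.6]
opening: 0.296
grasp_force: 30.0
```

Emit:
drive_tool([
  [0.4,-4.5,0,0,0,6],
  [0,-3.6,0,0,0,0],
  [0,0,-4,0,0,0],
  [0,0,-5,0,0,0],
  [0,0,-5,0,0,0],
  [0,0,-4,0,0,0],
  [0,0,0,0,0,0],
  [0,0,0,0,0,0],
])

```text
clock: 34.35
ee_pos: [538.0, -426.9, 121.5]
tcp_rot: [0.708, 0.707, 0.0, 0.001]
force: [-0.1, 0.8, -1.1]
opening: 0.298
grasp_force: 30.0
```

```bash
python3 - <<'E'
from h import *
im,m,E=wrist(); cv2.imwrite("pics/w6.png",im)
r=np.radians(89); c,s=np.cos(r),np.sin(r)
for a,b in((85,45),(85,-45),(-85,45)): print(wproj(m,E,(537.5+a*c-b*s,-426+a*s+b*c,17)).round())
E
```

```text
t 34.35 tcp [ 538.  -426.9  121.5] closing yaw -0.1 zaxis [ 0.001 -0.001 -1.   ] f [-0.1  0.8 -1.1] open 0.298 grip 30.0 q6 -0.75
[258. 127.]
[382. 129.]
[262. 340.]
```

View pics/w6.png

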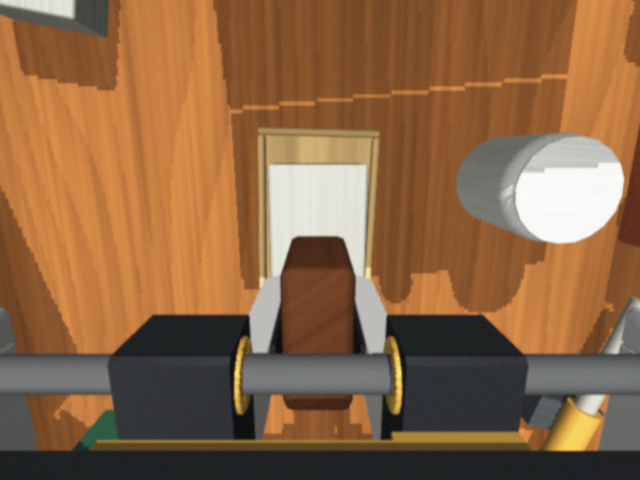

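Rest corners show at (259,129) and (379,132), as predicted. Lowering.

Emit:
drive_tool([
  [0,0,-3,0,0,0],
  [0,0,-3,0,0,0],
  [0,0,-1.3,0,0,0],
  [0,0,-0.3,0,0,0],
  [0,0,-0.2,0,0,0],
  [0,0,0,0,0,0],
])

```text
clock: 35.15
ee_pos: [538.1, -426.6, 44.3]
tcp_rot: [0.707, 0.707, 0.0, 0.001]
force: [-0.1, 0.3, -3.4]
opening: 0.299
grasp_force: 30.0
```

Emit:
drive_tool([
  [0,0,-0.2,0,0,0],
  [0,0,0,0,0,0],
])

```text
clock: 35.4
ee_pos: [538.2, -426.7, 42.8]
tcp_rot: [0.707, 0.707, 0.0, 0.002]
force: [-0.2, 0.3, 3.9]
opening: 0.298
grasp_force: 30.0
```

Emit:
drive_tool([
  [0,0,0,0,0,0],
  [0,0,0,0,0,0],
  [0,0,0,0,0,0],
  [0,0,2,0,0,0],
  [0,0,4,0,0,0],
  [0,0,5,0,0,0],
  [0,0,4,0,0,0],
  [0,0,0,0,0,0],
], claw=0.6)

```text
clock: 36.4
ee_pos: [539.3, -427.6, 198.3]
tcp_rot: [0.707, 0.707, 0.0, 0.006]
force: [-0.2, 0.7, -0.2]
opening: 0.602
grasp_force: 0.0
```

Emit:
drive_tool([
  [0.2,3,0,0,0,0],
  [0.5,4,0,0,0,0],
  [0.5,4,0,0,0,0],
  [0,1.5,0,0,0,0],
  [0,0,0,0,0,0],
  [0,0,0,0,0,0],
], claw=0)

```text
clock: 37.15
ee_pos: [549.1, -302.2, 190.4]
tcp_rot: [0.708, 0.706, -0.0, 0.0]
force: [-0.2, 0.8, -0.2]
opening: 0.014
grasp_force: 0.0
```

```bash
python3 - <<'E'
from seg import *
st(); t=robot.read_camera("top"); s=robot.read_camera("scene")
print("lid top edge",atz("top",(412.7,149.6),220),atz("top",(425.4,285),220))
cv2.imwrite("pics/s5.png",np.hstack([cv2.resize(s[140:330,120:320],(420,400)),cv2.resize(t[140:330,340:530],(380,400))]))
E
```

```text
t 37.15 tcp [ 549.1 -302.2  190.4] closing yaw -0.1 zaxis [-0.    -0.001 -1.   ] f [-0.2  0.8 -0.2] open 0.014 grip 0.0 q6 -0.59
lid top edge [ 721.75085358 -237.27360863  220.        ] [ 469.37949236 -262.45981086  220.        ]
```

View pics/s5.png

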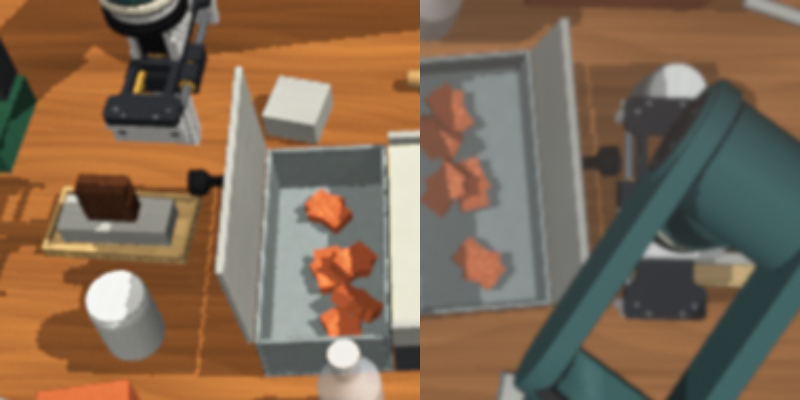

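Emit:
drive_tool([
  [-0.2,2,0,0,0,0],
  [-0.2,2.1,0,0,0,0],
  [-0.2,2.1,0,0,0,0],
  [-0.2,2.1,0,0,0,0],
  [-0.1,1.6,-0.7,0,0,0],
  [-0.1,1.5,-0.8,0,0,0],
  [-0.1,1.3,-1.2,0,0,0],
  [-0.1,1.2,-1.2,0,0,0],
])

```text
clock: 38.25
ee_pos: [537.4, -160.9, 150.6]
tcp_rot: [0.707, 0.707, 0.0, -0.0]
force: [0.4, -1.1, 0.0]
opening: 0.008
grasp_force: 0.5
```

Emit:
drive_tool([
  [-0.1,1.2,-1.9,0,0,0],
  [-0.1,0.8,-2.1,0,0,0],
  [0,0.2,-1.3,0,0,0],
  [0,0,-0.4,0,0,0],
  [0,0,0,0,0,0],
])

```text
clock: 38.88
ee_pos: [535.5, -140.2, 94.5]
tcp_rot: [0.708, 0.707, -0.0, -0.0]
force: [-0.7, 0.3, 0.4]
opening: 0.009
grasp_force: 0.0
```

Emit:
drive_tool([
  [0,0,-0.4,0,0,0],
  [0,0,-0.3,0,0,0],
  [0,0,-0.2,0,0,0],
  [0,0,0,0,0,0],
])

```text
clock: 39.38
ee_pos: [536.1, -140.3, 88.7]
tcp_rot: [0.707, 0.707, 0.001, 0.001]
force: [-3.7, 0.2, 9.8]
opening: 0.005
grasp_force: 4.7
```

Emit:
drive_tool([
  [0,0,-0.2,0,0,0],
  [0,0,0,0,0,0],
])

```text
clock: 39.62
ee_pos: [536.2, -140.3, 88.6]
tcp_rot: [0.707, 0.707, 0.001, 0.002]
force: [-5.4, 2.1, 15.5]
opening: 0.007
grasp_force: 8.1
```

Emit:
drive_tool([
  [0,0,3,0,0,0],
  [0,0,5,0,0,0],
  [0,3,5,0,0,-4],
  [0.3,5.5,4,0,0,-4],
  [0.3,5.5,0,0,0,-4],
  [0.3,5.5,0,0,0,0],
  [0.3,5.5,0,0,0,0],
  [0.3,5.5,0,0,0,0],
  [0.3,5.5,0,0,0,0],
  [0.3,5.5,0,0,0,0],
], claw=0.8)

```text
clock: 40.88
ee_pos: [556.3, 272.2, 250.6]
tcp_rot: [0.777, 0.629, 0.0, 0.0]
force: [0.3, 0.3, -0.6]
opening: 0.8
grasp_force: 0.0
```

Emit:
drive_tool([
  [0.3,4,0,0,0,0],
  [0.3,1.5,0,0,0,0],
  [0,0,0,0,0,0],
  [0,0,0,0,0,0],
])

```text
clock: 41.38
ee_pos: [562.6, 323.9, 250.7]
tcp_rot: [0.778, 0.628, -0.0, 0.0]
force: [0.3, 0.1, -0.1]
opening: 0.803
grasp_force: 0.0
```

```bash
python3 - <<'E'
from seg import *
im,m,E=wrist()
for r in rects(red(im),(0,0,640,330),800):
    b=np.array([watz(m,E,p,65)[:2] for p in cv2.boxPoints(r)]); print(np.round(r[0]),np.round(r[1]),b.mean(0).round(1))
t=robot.read_camera("top"); s=robot.read_camera("scene")
cv2.imwrite("pics/s6.png",np.hstack([cv2.resize(s[140:330,120:380],(420,400)),cv2.resize(t[140:330,340:530],(380,400))]))
E
```

```text
t 41.38 tcp [562.6 323.9 250.7] closing yaw -12.2 zaxis [ 0.    -0.001 -1.   ] f [ 0.3  0.1 -0.1] open 0.803 grip 0.0 q6 0.65
[198. 218.] [92. 63.] [447.4 352.9]
[318. 216.] [91. 51.] [564.  329.4]
[319. 164.] [639. 329.] [572.5 364.2]
```

View pics/s6.png

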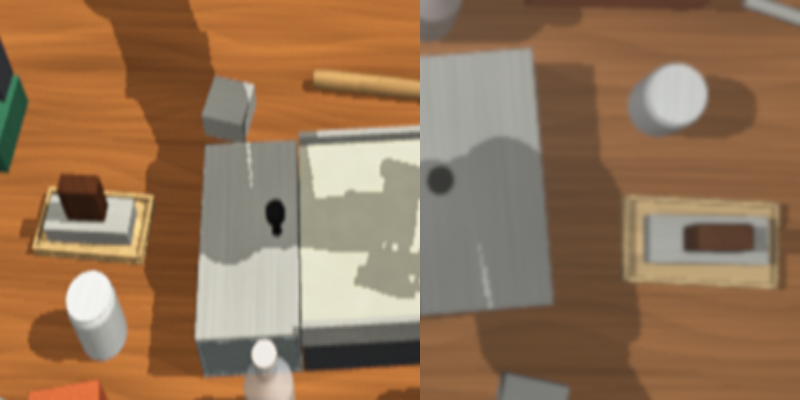

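Lid shut (knob up), scraper flat in rest. Now the bricks back.

Emit:
drive_tool([
  [0.1,0.4,-4,0,0,0],
  [0,0,-5,0,0,0],
  [0,0,-5,0,0,0],
  [0,0,-4,0,0,0],
  [0,0,-3,0,0,0],
  [0,0,-0.7,0,0,0],
  [0,0,0,0,0,0],
  [0,0,0,0,0,0],
])

```text
clock: 42.52
ee_pos: [564.6, 330.0, 35.9]
tcp_rot: [0.777, 0.629, 0.002, 0.001]
force: [0.2, -0.1, -0.1]
opening: 0.799
grasp_force: 0.0
```

Emit:
drive_tool([
  [0,0,0,0,0,0],
  [0,0,0,0,0,0],
  [0,0,0,0,0,0],
  [0,0,0,0,0,0],
  [0,0,0,0,0,0],
  [0,0,1,0,0,0],
  [0,0,4,0,0,0],
  [0,0,5,0,0,0],
  [0,0,5,0,0,0],
  [0,0,1,0,0,0],
], claw=0)

```text
clock: 43.78
ee_pos: [564.6, 330.5, 198.2]
tcp_rot: [0.777, 0.629, 0.004, 0.001]
force: [-0.0, 0.2, -3.5]
opening: 0.528
grasp_force: 30.0
```

Emit:
drive_tool([
  [1,-3,0,0,0,4],
  [1,-4,0,0,0,4],
  [1,-4,0,0,0,4],
  [1,-4,0,0,0,4],
  [1,-4,0,0,0,0],
  [0,-4,0,0,0,0],
  [0,-1,-3,0,0,0],
  [0,0,-3,0,0,0],
  [0,0,-1.3,0,0,0],
  [0,0,0,0,0,0],
])

```text
clock: 45.02
ee_pos: [611.9, 89.7, 118.1]
tcp_rot: [0.682, 0.731, -0.002, -0.002]
force: [0.8, 0.6, -2.9]
opening: 0.53
grasp_force: 30.0
```

Emit:
drive_tool([
  [0,0,-0.3,0,0,0],
  [0,0,-0.2,0,0,0],
  [0,0,0,0,0,0],
])

```text
clock: 45.4
ee_pos: [613.5, 89.7, 116.0]
tcp_rot: [0.682, 0.731, 0.0, 0.0]
force: [-0.9, 0.5, -2.8]
opening: 0.532
grasp_force: 30.0
```

Emit:
drive_tool([
  [0,0,-0.2,0,0,0],
  [0,0,0,0,0,0],
])

```text
clock: 45.65
ee_pos: [613.6, 89.6, 114.0]
tcp_rot: [0.682, 0.731, 0.0, 0.0]
force: [0.3, 0.2, -1.7]
opening: 0.529
grasp_force: 30.0
```

Emit:
drive_tool([
  [0,0,-0.2,0,0,0],
  [0,0,0,0,0,0],
])

```text
clock: 45.9
ee_pos: [613.6, 89.6, 114.0]
tcp_rot: [0.682, 0.731, 0.001, 0.001]
force: [-1.8, -0.3, 4.9]
opening: 0.534
grasp_force: 30.0
```

Emit:
drive_tool([
  [0,0,0,0,0,0],
  [0,0,0,0,0,0],
  [0,0,2,0,0,0],
  [0,0,5,0,0,0],
  [-1.5,2.5,4,0,0,0],
  [-2.7,4.2,0,0,0,-4],
  [-2.7,4.2,0,0,0,-4],
  [-2.7,4.2,0,0,0,-4],
  [-2.7,4.2,0,0,0,-4],
  [-2.7,4.2,0,0,0,0],
], claw=0.8)

```text
clock: 47.15
ee_pos: [462.2, 325.8, 221.2]
tcp_rot: [0.778, 0.629, 0.0, 0.0]
force: [0.8, -0.8, 0.7]
opening: 0.801
grasp_force: 0.0
```

Emit:
drive_tool([
  [-1.7,2.9,0,0,0,0],
  [0,0,-4,0,0,0],
  [0,0,-5,0,0,0],
  [0,0,0,0,0,0],
  [0,0,0,0,0,0],
])

```text
clock: 47.78
ee_pos: [447.1, 354.0, 133.2]
tcp_rot: [0.777, 0.629, 0.001, 0.0]
force: [0.3, 0.2, 0.2]
opening: 0.803
grasp_force: 0.0
```

```bash
python3 - <<'E'
from seg import *
im,m,E=wrist()
for r in rects(red(im),(0,0,640,330),800):
    b=np.array([watz(m,E,p,65)[:2] for p in cv2.boxPoints(r)]); print(np.round(r[0]),np.round(r[1]),b.mean(0).round(1))
E
```

```text
t 47.77 tcp [447.1 354.  133.2] closing yaw -12.1 zaxis [ 0.002  0.001 -1.   ] f [0.3 0.2 0.2] open 0.803 grip 0.0 q6 0.78
[315. 252.] [132.  74.] [444.7 354.6]
[319. 164.] [639. 329.] [458.4 402.9]
```

Emit:
drive_tool([
  [-0.1,0,-4,0,0,0],
  [0,0,-4,0,0,0],
  [0,0,-2,0,0,0],
  [0,0,0,0,0,0],
  [0,0,0,0,0,0],
])

```text
clock: 48.45
ee_pos: [447.1, 354.7, 34.4]
tcp_rot: [0.777, 0.629, 0.003, 0.0]
force: [0.7, 0.7, 0.3]
opening: 0.802
grasp_force: 0.0
```

Emit:
drive_tool([
  [0,0,0,0,0,0],
  [0,0,0,0,0,0],
  [0,0,0,0,0,0],
  [0,0,0,0,0,0],
  [0,0,0,0,0,0],
  [0,0,1,0,0,0],
  [0,0,4,0,0,0],
  [0,0,5,0,0,0],
  [0,0,5,0,0,0],
  [0,0,1,0,0,0],
], claw=0)

```text
clock: 49.7
ee_pos: [446.8, 354.6, 195.6]
tcp_rot: [0.777, 0.629, 0.004, 0.0]
force: [0.0, -0.1, -2.8]
opening: 0.53
grasp_force: 30.0
```

Emit:
drive_tool([
  [1,-3,0,0,0,4],
  [1,-4,0,0,0,4],
  [1,-4,0,0,0,4],
  [1,-4,0,0,0,4],
  [1,-4,0,0,0,0],
  [1,-4,0,0,0,0],
  [0.5,-4,-2,0,0,0],
  [0,-0.5,-3,0,0,0],
  [0,0,-2.5,0,0,0],
  [0,0,0,0,0,0],
])

```text
clock: 50.95
ee_pos: [507.9, 78.2, 112.7]
tcp_rot: [0.682, 0.731, -0.003, -0.002]
force: [0.6, 0.4, -2.4]
opening: 0.537
grasp_force: 30.0
```

Emit:
drive_tool([
  [0,0,-0.3,0,0,0],
  [0,0,-0.2,0,0,0],
  [0,0,0,0,0,0],
])

```text
clock: 51.32
ee_pos: [510.1, 78.8, 111.4]
tcp_rot: [0.682, 0.731, -0.0, -0.0]
force: [0.0, 0.1, -3.4]
opening: 0.533
grasp_force: 30.0
```

Emit:
drive_tool([
  [0,0,-0.2,0,0,0],
  [0,0,0,0,0,0],
])

```text
clock: 51.58
ee_pos: [510.6, 78.7, 110.3]
tcp_rot: [0.682, 0.731, 0.001, 0.0]
force: [0.1, 0.2, 0.8]
opening: 0.529
grasp_force: 30.0
```

Contact; release and retreat, then check.

Emit:
drive_tool([
  [0,0,0,0,0,0],
  [0,0,0,0,0,0],
  [0,0,2,0,0,0],
  [0,0,5,0,0,0],
  [0,0,5,0,0,0],
  [-3,0,5,0,0,0],
  [-5,0,4,0,0,0],
  [-5,0,0,0,0,0],
  [-5,0,0,0,0,0],
  [0,0,0,0,0,0],
], claw=0.8)

```text
clock: 52.82
ee_pos: [329.7, 78.7, 320.2]
tcp_rot: [0.682, 0.731, 0.002, 0.002]
force: [0.5, 0.5, 0.4]
opening: 0.798
grasp_force: 0.0
```

```bash
python3 - <<'E'
from seg import *
st(); t=robot.read_camera("top"); s=robot.read_camera("scene"); cv2.imwrite("pics/f.png",np.hstack([cv2.resize(t[100:340,70:540],(400,300)),cv2.resize(s[140:380,120:540],(400,300))]))
for r in rects(red(t),(195,170,340,298),300): print(world("top",r,145))
E
```

```text
t 52.83 tcp [329.7  78.7 320.2] closing yaw 4.0 zaxis [ 0.005  0.    -1.   ] f [0.5 0.5 0.4] open 0.798 grip 0.0 q6 -0.0
(array([510.4,  76.9]), (np.float64(87.0), np.float64(45.1)), np.float64(93.4))
(array([612.1,  88.5]), (np.float64(85.4), np.float64(47.9)), np.float64(91.1))
```

View pics/f.png

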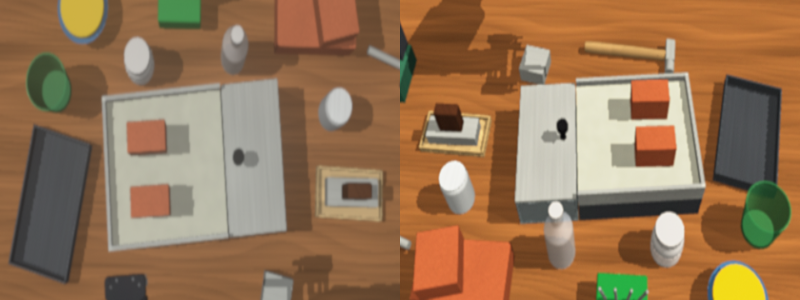

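Both bricks are flat on the board, the lid is shut, the scraper is in its rest, and the other things haven't moved.

```bash
python3 -c "
from plant import robot
print(robot.hand_in())"
```

```text
the job is handed in; nothing more can be done
None
```

I handed the job in at about 53 s on the robot's clock: the last pictures show all five chips in the scrap box before the lid was shut, the scraper flat in its rest, both bricks side by side on the clean board and the other things unmoved; the hand-in returned no verdict.

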